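# Fold the lid stay and shut the packed keepsake box

### The job

Two keepsake boxes stand with their lids propped open on a folding brass brace. Shut the one that has the rabbit in it: press the knob at the brace's knee down so that the lid lifts a touch over the lock point and the brace folds, then press the lid fully down. Leave the empty box propped open.

Things in the scene. Friction and masses are not known exactly. Their poses are not given: they have to be found in the camera images.
- packed_box: The walnut box holding the rabbit, fixed to the bench; the other box is its empty twin. 150 x 150 mm, 90 mm high without lid, walls 8 mm. Origin: centre of its underside; z up; +x to the hinge side, which is turned to the robot, -x to the front; the brace is on its -y side (robot's left). The hinge runs along y at x=75, z=90 mm.
- packed_box_knob (a point): Centre of the brass knob on that brace's knee: 22 mm thick, 34 long along the box's y, free to roll. Box frame, mm: locked at x=-10, y=-123, z=117; it swings in the x-z plane on a 66 radius about x=-60, z=75. The brace is straight (lock point) some 10 mm lower, the lid then 2 degrees higher. Pushed down to z=75 (x=6), with under 5 N, it is well unlocked. Lid shut: z about 32.
- packed_box_lid (a joint): Lid (150 x 150 x 10 mm) of the box with the rabbit: 0 rad propped and locked, 65 degrees open; slightly negative when raised; 1.13 shut, lying flat, top at z=100 mm. Locked, it cannot be pushed down. Unlocked, its stiff hinge holds it where it is left, and 1 to 5 N straight down on its upper face near x=10, y=0 mm (box frame) shuts it.
- spare_box_lid (a joint): Lid of the empty twin box: 0 rad propped and locked, to be left so.

How it is judged:
By the outcome, as a careful person would: the job done as asked, in the order asked, and still so for the second after the job is handed in, with the robot touching nothing.
It also fails if it takes over 35 s, if anything falls off the work surface, if the arm or the gripper's body presses on something with over 40 N, if the wrist force passes 120 N, or if a joint passes its speed limit or range.

### The arm

A 6-joint arm with a two-finger parallel gripper is mounted at the origin on the work surface. World frame = base frame: x ahead of the robot, y to its left, z up, the work surface at z = 0. Lengths are in mm, angles in rad, forces in N, time in s.
With the tool pointing down it reaches from about 400 to 925 mm from the base axis. Payload 12.5 kg.
Tool frame: the origin (TCP) lies midway between the tips of the shut fingers; the grasp point (between the pads) lies 19 mm behind it; z points along the fingers, y is the direction in which the jaws open and shut (so a half turn about z gives the same grasp; the last joint's range is limited). The gripper opens to 95 mm and grips with 3 to 60 N. Pads are 20 mm wide; open, the fingers measure 119 mm over their backs; the gripper's body (75 mm by 180 mm) begins 59 mm behind the grasp point.
Start: joints at [1.047, 0.491, 1.559, -0, 1.092, -0.106], TCP at [253.581, 571.267, 193.361] pointing down, gripper open.
Joint ranges: [-3.1, 3.1], [-0.84, 2.19], [0.05, 2.79], [-1.13, 4.28], [0.06, 2.93], [-2.69, 2.69]. Speed limits (rad/s): [2.22, 2.22, 2.79, 3.14, 3.14, 3.14].

### API

Orientations are given as [roll, pitch, yaw] about the fixed x, y, z axes, in that order (R = Rz(yaw) Ry(pitch) Rx(roll)).
In Python, from cell import * gives the robot as it stands. The module is installed in compiled form; this text tells all that it offers.
- The arm moves only by the tool carry_out, never from a script. Its argument "moves" is a list of rows, each an object of numbers: "dx", "dy", "dz": the shift along the tool's x, y, z in m; "twist": the turn about the tool's z in degrees. A call has 1 to 5 rows; each row is the pose to reach, as a shift and turn from the pose commanded when the call began, along the tool's axes at that moment; what a row does not reach only later rows make up. A row lasts 1/10 s, in which the tool goes at most 50 mm and 8.59 degrees, less where a joint would pass 70% of its speed; a pose out of reach is approached as far as the arm can. A call with a gripper value outside its range is refused whole. "grip" is the finger opening in m, from 0 to 0.0951, set as the call begins (left out, the last holds). The fingers move at their own pace and stop on an object; the grip force is fixed at half the most. Time passes only in rows, so rows that repeat a pose let the fingers close. It gives the time, the measured TCP pose, the force and the opening at its end, in the units of the state.
- state(): the state, without advancing time (a new reading comes with each control period).
- read_camera(name): name is "scene" or "top" or "wrist"; returns (picture, depth): 400x640x3 uint8, red, green, blue; 400x640 float32, mm along the optical axis (not along the pixel's ray), 0 where there is no reading.
- camera_info(name): a dict with "mtx" (3x3 intrinsics, pixels), "dist_coeffs" ([k1, k2, p1, p2, k3] as OpenCV has them; the pictures are not rectified), "R" (3x3) and "t" (3): a world point X has camera coordinates R X + t. Camera axes: x right, y down, z forward; pixel columns grow to the right and rows downward; lengths in mm; the calibration is good to about 2 mm. A picture is of the moment at which its call begins: read the wrist's pose just before it. camera_info takes no time and is no camera call; for the wrist camera it gives the pose at the moment of the call.
- job_done(): hands the job in, once; it reports no verdict.
The state is a dict: "t": time; "joints": joint angles; "qvel": joint speeds; "tau": joint torques, N m; "eef_pos": TCP position; "tcp_rot": TCP orientation; "ft_force": force on the tool from outside, world axes, zero at the start; "moment": the same for the moment, N m; "opening": opening from 0.0 (shut) to 1.0 (fully open).
Only numpy, scipy, OpenCV 4.12 (cv2) and the standard library are available. Lean on these libraries where they do the work, as an engineer would, in place of code of your own. Each camera call takes 0.05 s, during which the arm holds its last target. There are 200 camera calls.

## Working session

There is one attempt and no reset: what is moved stays moved. The work goes in short steps, Python scripts to look and compute and a tool call to move; the robot and the scene stay as the last step left them, time stands still between calls to the robot, and variables do not carry over. Pictures are saved under pics/ and viewed, about 8 in all and at most 12, crops included, and the job is handed in when it is done.

Besides the shell and the picture viewer there is one more tool, called after "Call:" as a command line: name --argument value ..., lists and objects as JSON in quotes. carry_out: Moves the arm, as the interface text tells. Its arguments: {"type":"object","properties":{"moves":{"type":"array","items":{"type":"object","properties":{"dx":{"type":"number"},"dy":{"type":"number"},"dz":{"type":"number"},"twist":{"type":"number"}}}},"grip":{"type":"number"}},"required":["moves"]}

```bash
mkdir -p pics
python3 - <<'E'
from cell import *
import cv2,numpy as np
s=state();print(s['t'],s['eef_pos'],s['tcp_rot'],s['opening'])
for n in("scene","top"):
    p,d=read_camera(n);cv2.imwrite(f"pics/{n}0.png",p[:,:,::-1]);np.savez(f"{n}0.npz",p=p,d=d)
    c=camera_info(n);print(n,c)
E
```

```text
0.0 [253.44177575 571.01553699 192.77231247] [-3.14049871e+00 -1.18342093e-04  2.72377562e+00] 1.00188383766896
scene {'mtx': array([[403.22695518,   0.        , 315.69935711],
       [  0.        , 403.22695518, 193.95730423],
       [  0.        ,   0.        ,   1.        ]]), 'dist_coeffs': array([-0.02733388,  0.        ,  0.        ,  0.        ,  0.        ]), 'R': array([[ 0.52355525,  0.85174355,  0.02056262],
       [ 0.49857889, -0.28672044, -0.81805286],
       [-0.69087552,  0.43854795, -0.57477535]]), 't': array([-251.55732066, -143.72624839, 1188.87997135])}
top {'mtx': array([[477.44440031,   0.        , 329.66260036],
       [  0.        , 477.44440031, 201.10828778],
       [  0.        ,   0.        ,   1.        ]]), 'dist_coeffs': array([-0.13295497,  0.        ,  0.        ,  0.        ,  0.        ]), 'R': array([[-0.08826544, -0.99609533, -0.00181863],
       [-0.97531019,  0.08679439, -0.20306837],
       [ 0.2024333 , -0.01615019, -0.97916287]]), 't': array([  44.23042477,  478.41872146, 1190.61696541])}
```

View pics/scene0.png

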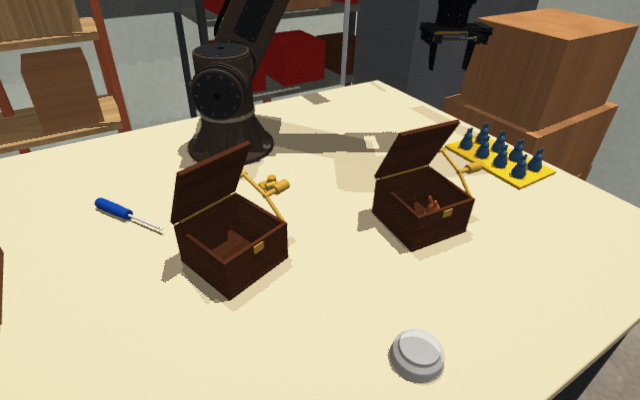

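View pics/top0.png

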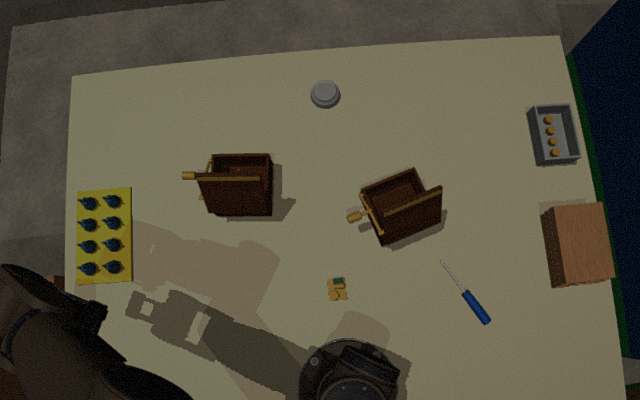

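The scene view shows two propped boxes at about (232,240) and (422,205). The right one seems to hold a figure. I'll enlarge both boxes and the knobs.

Run:
```python
import cv2,numpy as np
s=cv2.imread("pics/scene0.png");t=cv2.imread("pics/top0.png")
a=cv2.resize(s[140:300,165:305],None,fx=2.6,fy=2.6,interpolation=2);b=cv2.resize(s[110:270,365:505],None,fx=2.6,fy=2.6,interpolation=2)
cv2.imwrite("pics/cs.png",np.clip(np.hstack([a,b])*1.5,0,255))
cv2.imwrite("pics/ct.png",np.clip(cv2.resize(t[140:230,170:290],None,fx=6,fy=6,interpolation=2)*2.,0,255))
```

```text
[ WARN:0@0.061] global loadsave.cpp:1063 imwrite_ Unsupported depth image for selected encoder is fallbacked to CV_8U.
```

View pics/cs.png

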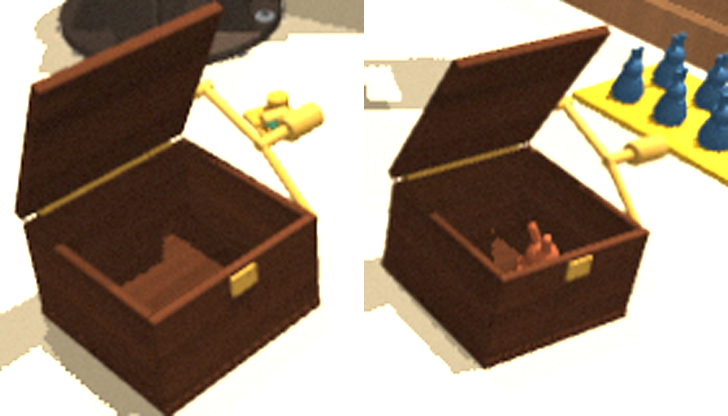

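View pics/ct.png

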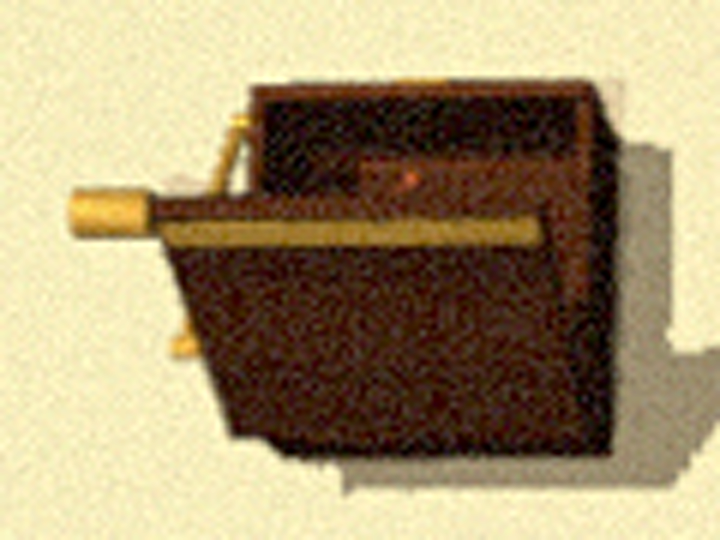

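The rabbit is in the scene-right box, which is on the world's left. In the top view its front rim corners are about (212,154.7) and (268,154.2), with the knob at (188.5,175.5). In the scene view the rim corners are about (473.5,199.6) and (417.3,216.9), with the hinge corner at (376,178.5).

```bash
cat > h.py <<'E'
import cv2,numpy as np
from cell import *
def onz(c,uv,z):
    q=cv2.undistortPoints(np.array([[uv]],float),c['mtx'],c['dist_coeffs'])[0,0]
    r=c['R'].T@np.array([*q,1]);o=-c['R'].T@c['t']
    return o+r*(z-o[2])/r[2]
E
python3 - <<'E'
from h import *
t=camera_info("top");s=camera_info("scene")
for n,c,uv,z in [("FL",t,(212,154.7),90),("FR",t,(268,154.2),90),("knob",t,(188.5,175.5),117),("knobend",t,(182,175.5),117),
 ("FL s",s,(473.5,199.6),90),("FR s",s,(417.3,216.9),90),("HR s",s,(376.2,178.5),90),("knob s",s,(475.5,168),117)]:
    print(n,onz(c,uv,z).round(1))
E
```

```text
FL [621.1 294.8  90. ]
FR [608.8 149.5  90. ]
knob [563.3 350.2 117. ]
knobend [564.8 366.9 117. ]
FL s [627.  291.5  90. ]
FR s [610.9 149.   90. ]
HR s [462.7 165.6  90. ]
knob s [569.9 355.2 117. ]
```

Call:
carry_out --moves '[{"dx": -0.037, "dy": -0.007, "dz": 0, "twist": 7.2}, {"dx": -0.074, "dy": -0.014, "dz": 0, "twist": 14.4}, {"dx": -0.111, "dy": -0.021, "dz": 0, "twist": 21.6}, {"dx": -0.148, "dy": -0.028, "dz": 0, "twist": 28.8}, {"dx": -0.185, "dy": -0.036, "dz": 0, "twist": 36}]' --grip 0

```text
t: 0.6
eef_pos: [409.1, 462.3, 193.0]
tcp_rot: [-3.141, 0.0, 2.09]
ft_force: [-0.4, 0.9, -0.3]
opening: 0.635
```

```bash
cat >> h.py <<'E'
from scipy.spatial.transform import Rotation as Ro
C=np.array([542.4,228.7]);a=np.deg2rad(174.3)
def box(x,y): return C+np.array([x*np.cos(a)-y*np.sin(a),x*np.sin(a)+y*np.cos(a)])
def go(x,y,z):
    s=state();R=Ro.from_euler('xyz',s['tcp_rot']).as_matrix()
    d=R.T@(np.array([*box(x,y),z])-s['eef_pos'])
    ty=np.rad2deg(np.arctan2(R[1,1],R[0,1]));tw=(ty-174.3+90)%180-90
    print(s['t'],s['eef_pos'].round(1),s['ft_force'].round(1),s['opening'],'move',d.round(1),'twist opts',round(tw,1))
E
python3 -c "
from h import *
go(-8,-128,190)"
```

```text
0.6 [409.1 462.3 193. ] [-0.4  0.9 -0.3] 0.6353625206565444 move [-169.3   80.5    3. ] twist opts 35.5
```

Call:
carry_out --moves '[{"dx": -0.034, "dy": 0.016, "dz": 0, "twist": 7.2}, {"dx": -0.068, "dy": 0.032, "dz": 0, "twist": 14.4}, {"dx": -0.102, "dy": 0.048, "dz": 0, "twist": 21.6}, {"dx": -0.136, "dy": 0.064, "dz": 0, "twist": 28.8}, {"dx": -0.169, "dy": 0.08, "dz": 0.003, "twist": 35.5}]'

```text
t: 1.1
eef_pos: [563.2, 356.0, 190.3]
tcp_rot: [3.142, -0.0, 1.471]
ft_force: [0.5, -0.0, -0.3]
opening: 0.218
```

Call:
carry_out --moves '[{"twist": 0}, {"twist": 0}, {"twist": 0}]'

```text
schema error: expected keys dx, dy, dz, twist
```

```bash
python3 -c "
from h import *
go(-8,-128,140)
p,d=read_camera('top');q,d=read_camera('scene');w,d=read_camera('wrist')
A=cv2.resize(p[120:240,150:310],(400,300));B=cv2.resize(q[90:240,340:540],(400,300));D=cv2.resize(w,(400,250))
o=np.zeros((550,800,3),np.uint8);o[:300,:400]=A;o[:300,400:]=B;o[300:,:400]=D
cv2.imwrite('pics/2.png',o[:,:,::-1])"
```

```text
1.1 [563.2 356.  190.3] [ 0.5 -0.  -0.3] 0.21750644725451843 move [-0.7 -0.  50.3] twist opts -0.0
```

View pics/2.png

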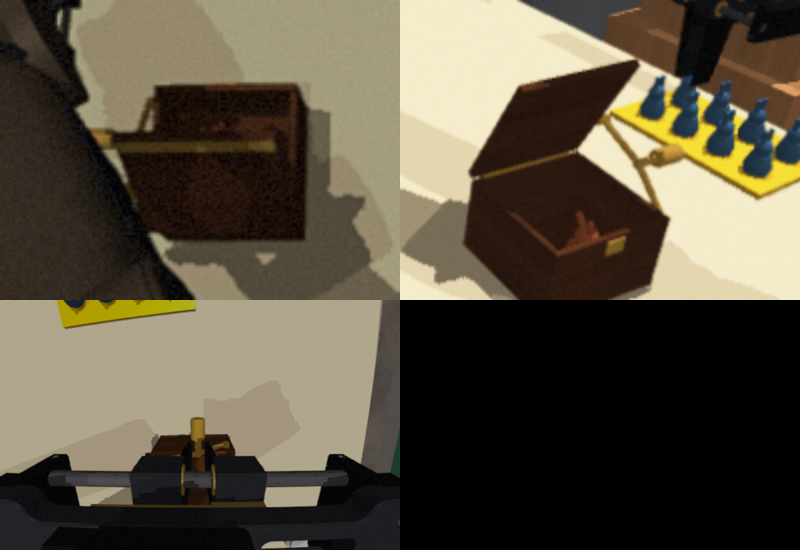

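```bash
python3 -c "
from h import *
c=camera_info('scene')
P=np.array([[563.2,356,190],[*box(-10,-123),117],[*box(-10,-140),117],[*box(-10,-106),117]])
uv=cv2.projectPoints(P,cv2.Rodrigues(c['R'])[0],c['t'],c['mtx'],c['dist_coeffs'])[0][:,0]
print(((uv-[340,90])*[2,2]+[400,0]).round())"
```

```text
[[683.  94.]
 [664. 155.]
 [676. 152.]
 [652. 158.]]
```

Call:
carry_out --moves '[{"dx": 0, "dy": 0, "dz": 0.015, "twist": 0}, {"dx": 0, "dy": 0, "dz": 0.03, "twist": 0}, {"dx": 0, "dy": 0, "dz": 0.045, "twist": 0}, {"dx": 0, "dy": 0, "dz": 0.05, "twist": 0}]'

```text
t: 1.65
eef_pos: [560.4, 357.6, 138.9]
tcp_rot: [-3.139, 0.001, 1.478]
ft_force: [0.6, -0.2, 0.8]
opening: 0.006
```

Call:
carry_out --moves '[{"dx": 0, "dy": 0, "dz": 0.006, "twist": 0}, {"dx": 0, "dy": -0.001, "dz": 0.012, "twist": 0}, {"dx": 0, "dy": -0.004, "dz": 0.017, "twist": 0}, {"dx": 0, "dy": -0.006, "dz": 0.022, "twist": 0}, {"dx": 0, "dy": -0.008, "dz": 0.027, "twist": 0}]'

```text
t: 2.15
eef_pos: [553.8, 358.0, 113.2]
tcp_rot: [3.141, -0.0, 1.476]
ft_force: [-1.2, -0.3, -1.5]
opening: 0.008
```

```bash
python3 -c "
from h import *
go(2,-128,113)
q,d=read_camera('scene');print(state()['ft_force'])
cv2.imwrite('pics/3.png',cv2.resize(q[90:240,340:540],(800,600),interpolation=2)[:,:,::-1])"
```

```text
2.15 [553.8 358.  113.2] [-1.2 -0.3 -1.5] 0.0076796478957223534 move [-1.7 -0.5  0.2] twist opts 0.3
[-0.18615787 -0.18894024 -0.20686681]
```

View pics/3.png

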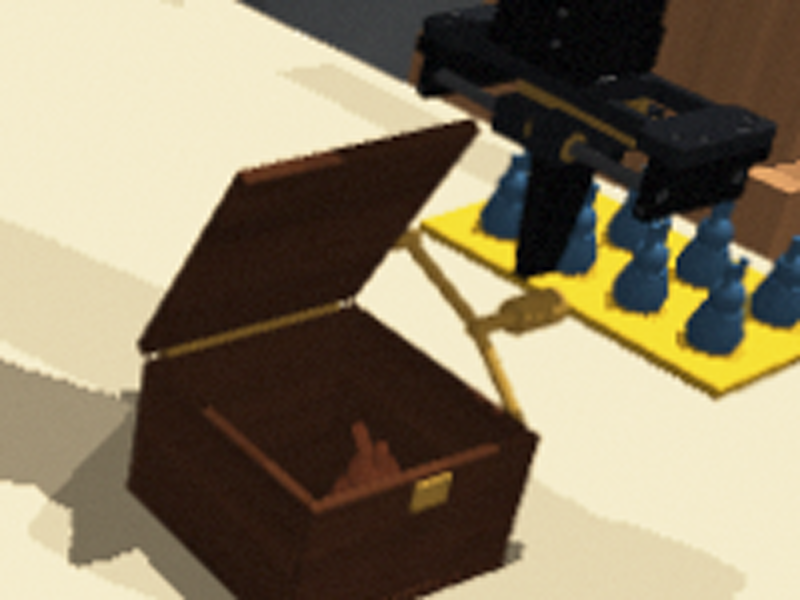

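The finger tip, at about (540,270) in the crop, seems to sit behind the knob at (530,312), on the hinge side. The knob hasn't moved. I'll use depth to check both.

```bash
python3 -c "
from h import *
c=camera_info('scene')
uv=cv2.projectPoints(np.array([[553.8,358,113.2]]),cv2.Rodrigues(c['R'])[0],c['t'],c['mtx'],c['dist_coeffs'])[0][:,0]
print('tcp proj crop',(uv-[340,90])*4)
s=state();print(s['eef_pos'],s['joints'].round(3))
q,d=read_camera('scene')
def w(cu,cv):
    u,v=340+cu/4,90+cv/4; z=d[int(v),int(u)]
    n=cv2.undistortPoints(np.array([[[u,v]]],float),c['mtx'],c['dist_coeffs'])[0,0]
    p=c['R'].T@(np.array([*n,1])*z-c['t']); e=p[:2]-C
    return p.round(1),'box',(e@[np.cos(a),np.sin(a)]).round(1),(e@[-np.sin(a),np.cos(a)]).round(1)
for n,x,y in [('knob',530,312),('knob',545,312),('knobup',530,300),('knobdn',530,322),('tip',538,266),('tip',530,258),('tipup',545,230),('rimFL',533,440),('lidtop',360,150)]: print(n,w(x,y))
"
```

```text
tcp proj crop [[520.86479729 303.4189596 ]]
[553.24378568 357.80686849 112.34128024] [0.474 0.621 1.552 0.    0.969 0.569]
knob (array([574.1, 337.8, 124.5]), 'box', np.float64(-20.8), np.float64(-111.7))
knob (array([574.9, 350.2, 121.2]), 'box', np.float64(-20.3), np.float64(-124.1))
knobup (array([568.3, 343.5, 127.3]), 'box', np.float64(-14.4), np.float64(-116.8))
knobdn (array([575.5, 338.3, 118.7]), 'box', np.float64(-22.0), np.float64(-112.3))
tip (array([562.3, 351.3, 143.4]), 'box', np.float64(-7.6), np.float64(-124.0))
tip (array([557.5, 349.3, 146.5]), 'box', np.float64(-3.1), np.float64(-121.5))
tipup (array([563.9, 346.2, 167.6]), 'box', np.float64(-9.7), np.float64(-119.1))
rimFL (array([625.6, 293.4,  87.4]), 'box', np.float64(-76.4), np.float64(-72.6))
lidtop (array([529.7, 228.8, 227.1]), 'box', np.float64(12.6), np.float64(1.1))
```

```bash
python3 -c "
from h import *
c=camera_info('scene')
q,d=read_camera('scene')
for u in (470,474,478):
  for v in range(150,174,1):
    n=cv2.undistortPoints(np.array([[[u,v]]],float),c['mtx'],c['dist_coeffs'])[0,0]
    p=c['R'].T@(np.array([*n,1])*d[v,u]-c['t']); e=p[:2]-C
    print(u,v,q[v,u],p.round(0),(e@[np.cos(a),np.sin(a)]).round(0),(e@[-np.sin(a),np.cos(a)]).round(0))
cv2.imwrite('pics/4.png',cv2.resize(q[130:190,440:520],(800,600),interpolation=0)[:,:,::-1])
"
```

```text
470 150 [7 5 7] [549. 348. 154.] 5.0 -120.0
470 151 [3 2 6] [550. 348. 152.] 4.0 -119.0
470 152 [ 9  9 11] [551. 347. 150.] 3.0 -119.0
470 153 [10  8  9] [553. 345. 149.] 1.0 -117.0
470 154 [5 6 5] [552. 348. 145.] 2.0 -120.0
470 155 [12 12 15] [553. 348. 143.] 1.0 -119.0
470 156 [10 10 11] [554. 347. 142.] 0.0 -119.0
470 157 [ 7  8 10] [554. 348. 139.] 1.0 -120.0
470 158 [ 6  9 10] [555. 348. 137.] -0.0 -120.0
470 159 [24 20  1] [556. 348. 135.] -1.0 -120.0
470 160 [82 64 14] [557. 346. 134.] -3.0 -118.0
470 161 [124  98  33] [418. 555.  -1.] 156.0 -312.0
470 162 [180 161 112] [420. 552.  -2.] 154.0 -310.0
470 163 [195 175 131] [424. 548.  -2.] 150.0 -306.0
470 164 [105  78  32] [561. 344. 126.] -7.0 -117.0
470 165 [111  83  34] [565. 339. 127.] -12.0 -112.0
470 166 [111  84  32] [567. 337. 126.] -14.0 -111.0
470 167 [111  83  34] [569. 336. 125.] -16.0 -109.0
470 168 [105  80  33] [570. 335. 123.] -17.0 -109.0
470 169 [107  80  33] [570. 336. 121.] -17.0 -109.0
470 170 [109  81  34] [572. 334. 119.] -19.0 -108.0
470 171 [108  82  33] [571. 336. 116.] -18.0 -110.0
470 172 [106  80  
[... 1792 characters left out ...]
. 566.   8.] 141.0 -325.0
478 161 [236 203  52] [437. 564.   6.] 138.0 -323.0
478 162 [168 131  44] [565. 365. 127.] -9.0 -138.0
478 163 [112  83  35] [567. 364. 126.] -11.0 -137.0
478 164 [114  87  35] [572. 357. 127.] -16.0 -131.0
478 165 [115  87  34] [572. 357. 125.] -17.0 -131.0
478 166 [132 101  42] [572. 358. 123.] -17.0 -132.0
478 167 [149 112  45] [574. 357. 121.] -18.0 -131.0
478 168 [135 102  42] [574. 358. 119.] -19.0 -131.0
478 169 [120  89  35] [576. 356. 117.] -21.0 -130.0
478 170 [133 107  59] [576. 357. 115.] -21.0 -131.0
478 171 [215 196 153] [573. 362. 109.] -18.0 -136.0
478 172 [245 237 205] [468. 529.  -2.] 103.0 -291.0
478 173 [244 236 203] [471. 526.  -3.] 100.0 -288.0
```

View pics/4.png

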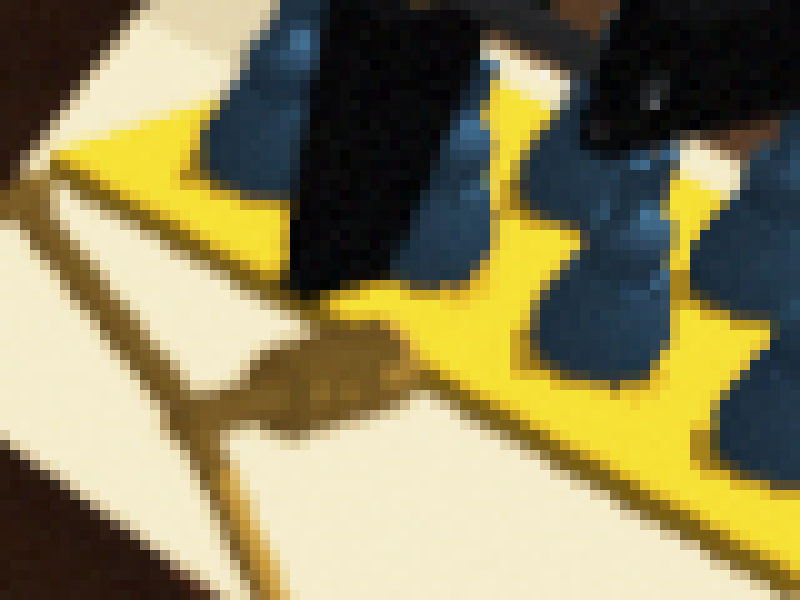

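The fingertip is really at z≈135, about 22 mm above the reported TCP, so it hasn't touched the knob yet. The knob top is at 127. I'll shift the finger back over the knob, then press while watching the force.

Call:
carry_out --moves '[{"dx": 0, "dy": 0.005, "dz": 0, "twist": 0}, {"dx": 0, "dy": 0.01, "dz": 0, "twist": 0}, {"dx": 0, "dy": 0.01, "dz": 0.004, "twist": 0}, {"dx": 0, "dy": 0.009, "dz": 0.008, "twist": 0}, {"dx": 0, "dy": 0.008, "dz": 0.012, "twist": 0}]'

```text
t: 2.8
eef_pos: [561.8, 357.0, 100.9]
tcp_rot: [-3.141, 0.0, 1.476]
ft_force: [0.6, 0.3, -0.8]
opening: 0.007
```

Call:
carry_out --moves '[{"dx": 0, "dy": -0.002, "dz": 0.004, "twist": 0}, {"dx": 0, "dy": -0.004, "dz": 0.008, "twist": 0}, {"dx": 0, "dy": -0.005, "dz": 0.012, "twist": 0}]'

```text
t: 3.1
eef_pos: [556.6, 357.6, 89.0]
tcp_rot: [-3.141, 0.0, 1.476]
ft_force: [0.2, -0.4, 0.4]
opening: 0.005
```

```bash
cat >> h.py <<'E'
def look(crops,d):
    c=camera_info('scene');out=[]
    for u,v in crops:
        n=cv2.undistortPoints(np.array([[[u,v]]],float),c['mtx'],c['dist_coeffs'])[0,0]
        p=c['R'].T@(np.array([*n,1])*d[v,u]-c['t']); e=p[:2]-C
        out.append([u,v,e@[np.cos(a),np.sin(a)],e@[-np.sin(a),np.cos(a)],p[2]])
    return np.array(out).round(0)
E
python3 -c "
from h import *
q,d=read_camera('scene');s=state();print(s['eef_pos'],s['ft_force'])
o=np.hstack([cv2.resize(q[90:240,340:540],(400,300)),cv2.resize(q[130:205,440:540],(400,300),interpolation=0)])
cv2.imwrite('pics/5.png',o[:,:,::-1])
print(look([(474,v) for v in range(154,190,2)],d))
"
```

```text
[556.35753464 357.51653722  88.36000458] [ 0.31249381 -0.44282464  0.35310224]
[[ 474.  154.  -11. -116.  153.]
 [ 474.  156.  -11. -118.  148.]
 [ 474.  158.  -11. -120.  142.]
 [ 474.  160.  -11. -121.  137.]
 [ 474.  162.   -9. -125.  130.]
 [ 474.  164.   -9. -128.  124.]
 [ 474.  166.   -9. -129.  119.]
 [ 474.  168.   -7. -133.  112.]
 [ 474.  170.   -8. -134.  106.]
 [ 474.  172.  -10. -134.  102.]
 [ 474.  174.  -11. -134.   98.]
 [ 474.  176.   92. -266.   -2.]
 [ 474.  178.   82. -256.    0.]
 [ 474.  180.   79. -253.   -3.]
 [ 474.  182.   70. -244.   -2.]
 [ 474.  184.   59. -233.    1.]
 [ 474.  186.   53. -227.    0.]
 [ 474.  188.   47. -223.   -1.]]
```

View pics/5.png

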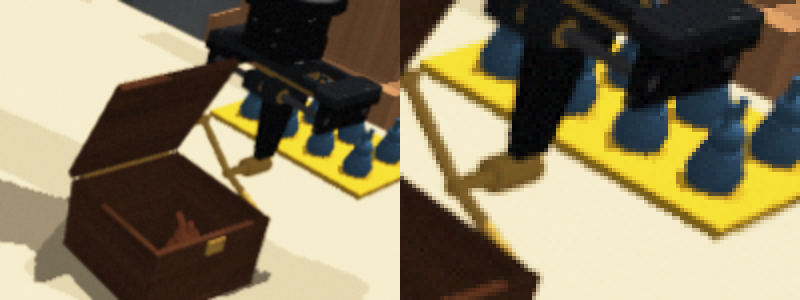

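The finger is now on the knob, which is down to z≈101 and past the lock point. I'll keep pressing.

Call:
carry_out --moves '[{"dx": 0, "dy": -0.002, "dz": 0.005, "twist": 0}, {"dx": 0, "dy": -0.003, "dz": 0.011, "twist": 0}, {"dx": 0, "dy": -0.005, "dz": 0.017, "twist": 0}, {"dx": 0, "dy": -0.006, "dz": 0.023, "twist": 0}, {"dx": 0, "dy": -0.006, "dz": 0.03, "twist": 0}]'

```text
t: 3.65
eef_pos: [550.9, 358.2, 59.0]
tcp_rot: [3.141, -0.0, 1.476]
ft_force: [0.9, 0.2, 2.8]
opening: 0.006
```

```bash
python3 -c "
from h import *
q,d=read_camera('scene');s=state();print(s['t'],s['eef_pos'],s['ft_force'])
o=np.hstack([cv2.resize(q[90:240,340:540],(400,300)),cv2.resize(q[130:205,440:540],(400,300),interpolation=0)])
cv2.imwrite('pics/6.png',o[:,:,::-1])
print(look([(474,v) for v in range(160,190,2)],d))
"
```

```text
3.7 [550.50073264 357.902118    57.64912567] [ 0.5796382  -0.27717767 -0.08869172]
[[ 474.  160.  -10. -123.  136.]
 [ 474.  162.   -6. -129.  128.]
 [ 474.  164.   -7. -129.  123.]
 [ 474.  166.   -7. -131.  117.]
 [ 474.  168.   -8. -133.  112.]
 [ 474.  170.   -6. -137.  105.]
 [ 474.  172.   -6. -138.   99.]
 [ 474.  174.  100. -274.   -2.]
 [ 474.  176.   92. -266.   -2.]
 [ 474.  178.   84. -258.   -1.]
 [ 474.  180.   77. -251.   -2.]
 [ 474.  182.   67. -241.    0.]
 [ 474.  184.   60. -234.    0.]
 [ 474.  186.   53. -227.    1.]
 [ 474.  188.   48. -223.   -1.]]
```

View pics/6.png

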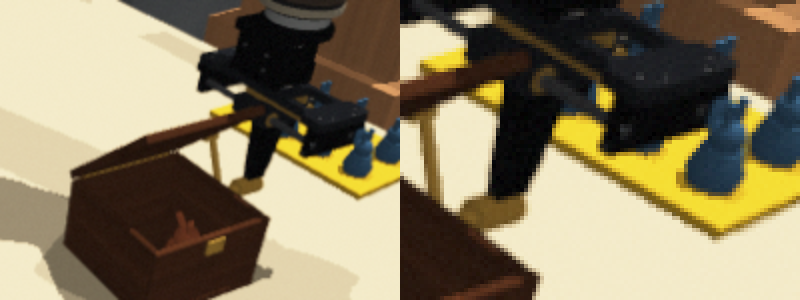

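The brace has folded: the knob is low and the lid has dropped to roughly 35° open. Next I'll lift clear.

Call:
carry_out --moves '[{"dx": 0.003, "dy": 0, "dz": -0.03, "twist": 0}, {"dx": 0.005, "dy": 0, "dz": -0.06, "twist": 0}, {"dx": 0.005, "dy": 0, "dz": -0.1, "twist": 0}, {"dx": 0.005, "dy": 0, "dz": -0.14, "twist": 0}, {"dx": 0.005, "dy": 0, "dz": -0.175, "twist": 0}]'

```text
t: 4.2
eef_pos: [551.5, 363.2, 236.1]
tcp_rot: [3.141, -0.001, 1.476]
ft_force: [-0.4, -0.3, -0.5]
opening: 0.003
```

```bash
python3 -c "
from h import *
go(-10,0,230)
q,d=read_camera('scene');t,_=read_camera('top')
o=np.hstack([cv2.resize(q[90:240,340:540],(400,300)),cv2.resize(t[120:240,150:310],(400,300))])
cv2.imwrite('pics/7.png',o[:,:,::-1])
print(look([(435,v) for v in range(140,200,3)],d))
"
```

```text
4.2 [551.5 363.2 236.1] [-0.4 -0.3 -0.5] 0.003271051705811497 move [-134.8   13.7    6.1] twist opts 0.3
[[ 435.  140.  302. -306.   -2.]
 [ 435.  143.  287. -294.   -3.]
 [ 435.  146.  268. -277.   -0.]
 [ 435.  149.  255. -267.   -2.]
 [ 435.  152.  238. -252.    0.]
 [ 435.  155.  -36.   21.  195.]
 [ 435.  158.  -40.   24.  191.]
 [ 435.  161.    7.  -26.  148.]
 [ 435.  164.  183. -206.    0.]
 [ 435.  167.  171. -197.   -1.]
 [ 435.  170.  161. -190.   -3.]
 [ 435.  173.   41.  -68.   87.]
 [ 435.  176.   38.  -67.   81.]
 [ 435.  179.   38.  -69.   73.]
 [ 435.  182.   34.  -67.   67.]
 [ 435.  185.   35.  -70.   58.]
 [ 435.  188.   30.  -68.   53.]
 [ 435.  191.   28.  -68.   46.]
 [ 435.  194.   27.  -69.   37.]
 [ 435.  197.   24.  -68.   31.]]
```

View pics/7.png

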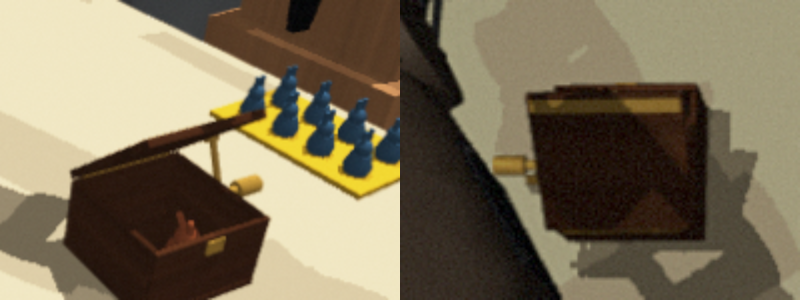

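Call:
carry_out --moves '[{"dx": -0.04, "dy": 0.005, "dz": 0, "twist": 0}, {"dx": -0.085, "dy": 0.01, "dz": 0, "twist": 0}, {"dx": -0.125, "dy": 0.014, "dz": 0.02, "twist": 0}, {"dx": -0.135, "dy": 0.014, "dz": 0.05, "twist": 0}, {"dx": -0.135, "dy": 0.014, "dz": 0.08, "twist": 0}]'

```text
t: 4.8
eef_pos: [552.5, 225.5, 153.1]
tcp_rot: [3.142, 0.0, 1.474]
ft_force: [0.9, -0.1, 1.2]
opening: 0.005
```

Call:
carry_out --moves '[{"dx": 0, "dy": 0, "dz": 0.008, "twist": 0}, {"dx": 0, "dy": 0, "dz": 0.016, "twist": 0}, {"dx": 0, "dy": 0, "dz": 0.024, "twist": 0}, {"dx": 0, "dy": 0, "dz": 0.03, "twist": 0}, {"dx": 0, "dy": 0, "dz": 0.036, "twist": 0}]'

```text
t: 5.3
eef_pos: [552.9, 227.8, 118.5]
tcp_rot: [3.141, -0.001, 1.476]
ft_force: [0.5, 0.9, 0.5]
opening: 0.004
```

Call:
carry_out --moves '[{"dx": 0, "dy": 0, "dz": 0.007, "twist": 0}, {"dx": 0, "dy": 0, "dz": 0.014, "twist": 0}, {"dx": 0, "dy": 0, "dz": 0.02, "twist": 0}, {"dx": 0, "dy": 0, "dz": 0.026, "twist": 0}]'

```text
t: 5.7
eef_pos: [552.7, 227.4, 91.9]
tcp_rot: [3.142, -0.0, 1.476]
ft_force: [0.2, 0.8, 1.2]
opening: 0.005
```

Call:
carry_out --moves '[{"dx": 0, "dy": 0, "dz": 0.004, "twist": 0}, {"dx": 0, "dy": 0, "dz": 0.008, "twist": 0}, {"dx": 0, "dy": 0, "dz": 0.012, "twist": 0}]'

```text
t: 6.0
eef_pos: [552.7, 227.4, 80.1]
tcp_rot: [3.141, -0.0, 1.476]
ft_force: [0.6, 0.5, 0.9]
opening: 0.002
```

```bash
python3 -c "
from h import *
q,d=read_camera('scene');s=state();print(s['t'],s['eef_pos'],s['ft_force'])
cv2.imwrite('pics/8.png',cv2.resize(q[90:240,340:540],(800,600),interpolation=2)[:,:,::-1])
print(look([(420,v) for v in range(176,214,3)]+[(445,v) for v in range(176,210,3)],d))
"
```

```text
6.05 [552.40496852 227.34686904  79.50231407] [ 0.50258943  0.47745906 -1.09728855]
[[420. 176.  28. -12. 101.]
 [420. 179.  18.  -5. 102.]
 [420. 182.  10.   1. 100.]
 [420. 185.  -1.  10. 101.]
 [420. 188. -10.  17. 101.]
 [420. 191. -19.  24. 101.]
 [420. 194. -29.  32. 102.]
 [420. 197. -36.  38. 101.]
 [420. 200. -46.  45. 102.]
 [420. 203. -52.  50. 100.]
 [420. 206. -63.  58. 103.]
 [420. 209. -71.  65. 103.]
 [420. 212. -79.  71. 104.]
 [445. 176.   9. -68.  98.]
 [445. 179.  -3. -57. 100.]
 [445. 182. -14. -47. 102.]
 [445. 185. -23. -39. 102.]
 [445. 188. -33. -30. 103.]
 [445. 191. -42. -23. 102.]
 [445. 194. -51. -15. 103.]
 [445. 197. -59.  -8. 102.]
 [445. 200. -68.  -0. 103.]
 [445. 203. -74.   5. 102.]
 [445. 206. -77.   6.  96.]
 [445. 209. -78.   5.  89.]]
```

View pics/8.png

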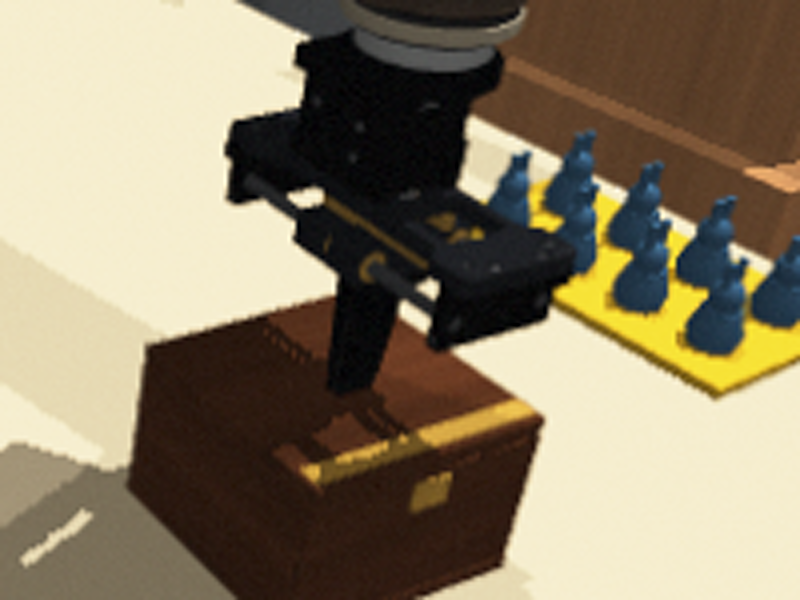

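The lid is almost flat, about 2 mm high at the front. I'll press it home until the force rises.

Call:
carry_out --moves '[{"dx": 0, "dy": 0, "dz": 0.001, "twist": 0}, {"dx": 0, "dy": 0, "dz": 0.002, "twist": 0}, {"dx": 0, "dy": 0, "dz": 0.003, "twist": 0}]'

```text
t: 6.35
eef_pos: [552.6, 227.4, 78.8]
tcp_rot: [3.141, -0.0, 1.476]
ft_force: [-8.1, -3.0, 23.2]
opening: 0.003
```

The force is 23 N against a hard stop, so the lid is seated. I'll retract and check both boxes.

Call:
carry_out --moves '[{"dx": 0, "dy": 0, "dz": -0.02, "twist": 0}, {"dx": 0, "dy": 0, "dz": -0.06, "twist": 0}, {"dx": 0, "dy": 0, "dz": -0.1, "twist": 0}, {"dx": 0.03, "dy": 0, "dz": -0.13, "twist": 0}, {"dx": 0.07, "dy": 0, "dz": -0.15, "twist": 0}]'

```text
t: 6.85
eef_pos: [559.9, 297.0, 230.6]
tcp_rot: [3.139, -0.001, 1.474]
ft_force: [1.2, -0.1, 0.2]
opening: 0.005
```

Call:
carry_out --moves '[{"dx": 0.045, "dy": 0, "dz": 0, "twist": 0}, {"dx": 0.09, "dy": 0, "dz": 0, "twist": 0}, {"dx": 0.09, "dy": 0, "dz": 0, "twist": 0}]'

```text
t: 7.15
eef_pos: [567.2, 391.1, 226.9]
tcp_rot: [3.142, -0.001, 1.48]
ft_force: [0.1, -0.9, -0.6]
opening: 0.004
```

```bash
python3 -c "
from h import *
q,d=read_camera('scene');s=state();print(s['t'],s['eef_pos'],s['ft_force'])
cv2.imwrite('pics/9.png',q[:,:,::-1])
P=[(u,v) for u in range(385,470,4) for v in range(170,215,3)]
L=look(P,d);k=(abs(L[:,2])<68)&(abs(L[:,3])<68)&(L[:,4]>85);L=L[k]
print(np.linalg.lstsq(np.c_[L[:,2:4],np.ones(len(L))],L[:,4],rcond=None)[0],len(L))
"
```

```text
7.2 [567.15129668 388.82327569 226.67899736] [-0.3238561  -0.66789582 -0.38166854]
[-6.12422166e-03  7.41707599e-03  1.00538495e+02] 174
```

View pics/9.png

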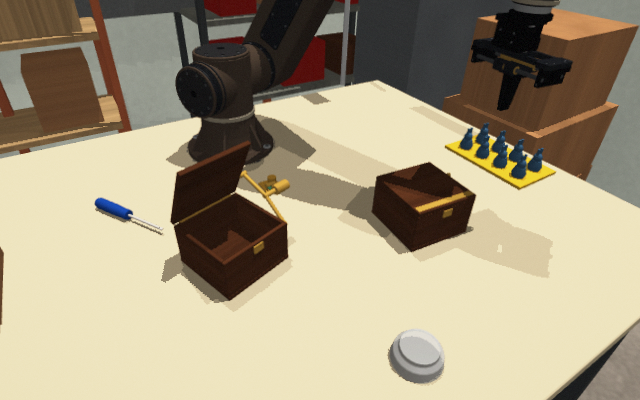

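The rabbit's box (422,205) is shut and flat, with its top at z=100.5 mm and a slope under 0.5°. The empty box (232,240) is still propped open, and the arm is clear.

```bash
python3 -c "
from cell import *
print(job_done())"
```

```text
the job is handed in; nothing more can be done
None
```

The box with the rabbit in it (on the robot's left) is shut, and I left the empty one propped open. I pressed the brace knob down past the lock point until the brace folded. Then I pressed the lid down until it hit a hard stop at about 23 N, above the 1–5 N suggested for shutting but within the limits.

- **Last checks:** depth readings put the lid top flat at z ≈ 100.5 mm, against 100 mm when shut. The empty box looked unchanged and the arm was clear of everything. The job was handed in at about 7.2 s.
- **One disagreement:** the shut fingertips sat about 22 mm higher in the depth images than the reported tool position. My first press therefore stopped short without touching the knob, so I re-aimed using the camera depth.

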